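# Fit the R-clip to the label dispenser's axle

### The job

The label roll is back on its axle in the bench dispenser, but the axle's free end still lacks its R-clip. Take the smaller of the two clips from the clip rack, feel with the tip of its straight leg for the cross hole in the top of the axle's free end, push the leg down through it until the bow springs over the axle and the clip sits fully home, and let go. Press gently, never with more than 30 N on the dispenser, and leave the larger clip in the rack and the carton and battery pack where they are.

Things in the scene. Friction and masses are not known exactly. Their poses are not given: they have to be found in the camera images.
- dispenser: Steel label dispenser, fixed: base 120x112 mm, two cheeks, an 82 mm label roll between. Origin: middle of the base's underside; z up, y along the level bright axle (20 mm thick, axis at height 88, x = 0). Black head at +y, free end at -y: cheek's outer face at y = -29.5 (top at 102), sleeve 24 mm thick to y = -49.5, then bare axle. The axle cannot turn; it slides endwise with some 14 N of rub.
- sleeve_end (a point): Fixed point of the dispenser (0, -49.5, 88 mm; its axes): on the axle's axis at the end of the black sleeve, where the bare axle begins. The middle of the axle's cross hole lies 13 to 38 mm from here to -y: the axle was left anywhere between, NOT reported, so find the hole by feel or sight on the crown (height 98). Hole: 7 mm wide, straight down through the axle. The axle ends 18.5 mm past it.
- rack: Clip rack, fixed: grey steel bar 122x11.5x24 mm on two legs, top at height 80, with two 7 mm holes down through it at y = -33 and +33 mm. Origin: on the bench below the bar's middle; y along the bar, z up. In each hole hangs a clip, leg down, coil resting on the bar, bow outside the bar on its -x side; it may lean some degrees.
- clip: Smaller R-clip, fits the axle; 50 g, 5 mm steel wire, lies in its x-z plane. Origin: on the straight leg's axis at the height of the coil's centre. Leg along -z, bevelled tip at z = -53 mm. Double coil: ring 24 mm across, 10 mm thick (y = -5..5), centre at x = +5: hold it across the 10 mm. Bow at +x, reaching x = 19 mm, flared end at z = -49. It may go on with the bow to either side of the axle.
- clip_tip (a point): Tip of the small clip's straight leg, 53 mm below the clip's origin; same axes as clip.
- clip_seat (a point): Point of the small clip's leg axis, 22.5 mm below its origin, that lies at the axle's axis when the clip is home; same axes as clip. The coil meets the axle's top 1 mm deeper. The bow begins to spread some 20 mm before home; pushing it over the axle takes 6 to 12 N, while bow and leg pinch the axle with some 20 N in all; once over, the force falls away.
- clip_bow (a joint): How far the small clip's bow is spread (rad): 0 relaxed, 0.05 to 0.1 as its narrow place passes the axle's side, near 0 again once it has sprung over.
- big_clip: Larger R-clip, for a thicker axle: same wire, leg and coil, but its bow stands out to x = 26 mm. Origin and axes as clip. It stays in the rack. Which of the two rack holes holds which clip varies.
- small_box: Bystander: small brown carton 103x77x57 mm, loose. Origin: centre of its underside.
- battery_pack: Bystander: black battery pack 76x38x22 mm, loose. Origin: centre of its underside.

How it is judged:
By the outcome, as a careful person would: the job done as asked, in the order asked, and still so for the second after the job is handed in, with the robot touching nothing.
It also fails if it takes over 58 s, if anything falls off the work surface, if the arm or the gripper's body presses on something with over 40 N, if the wrist force passes 120 N, or if a joint passes its speed limit or range.

### The arm

A 7-joint arm with a two-finger parallel gripper is mounted at the origin on the work surface; the furniture and walls round the work are solid. World frame = base frame: x ahead of the robot, y to its left, z up, the work surface at z = 0. Lengths are in m, angles in rad, forces in N, time in s.
With the tool pointing down it reaches from about 0.425 to 0.95 m from the base axis. Payload 4.7 kg.
Tool frame: the origin (TCP) lies midway between the tips of the shut fingers; the grasp point (between the pads) lies 19 mm behind it; z points along the fingers, y is the line along which they close (so a half turn about z gives the same grasp; the last joint's range is limited). The gripper opens to 87 mm and grips with 3 to 60 N. Pads are 19 mm wide; open, the fingers measure 117 mm over their backs; the gripper's body (75 mm by 190 mm) begins 51 mm behind the grasp point.
Start: joints at [1.227, 0.469, -0.049, 1.532, 0.024, 1.141, -0.082], TCP at [0.209, -0.642, 0.223] pointing down, gripper open.
Joint ranges: [-2.59, 2.59], [-0.33, 1.99], [-1.39, 1.29], [0.1, 2.45], [-1.04, 4.18], [0.21, 1.99], [-2.66, 2.66]. Speed limits (rad/s): [2.57, 2.57, 3.14, 3.14, 3.14, 3.14, 3.14].

### API

Orientations are given as [roll, pitch, yaw] about the fixed x, y, z axes, in that order (R = Rz(yaw) Ry(pitch) Rx(roll)).
In Python, from bench import state, snapshot, close_job gives the robot as it stands. The module is installed in compiled form; this text tells all that it offers.
- The arm moves only by the tool jog_arm, never from a script. Its argument "commands" is text: rows parted by semicolons, each of 7 numbers parted by spaces: the shift along the tool's x, y, z in a scale on which 1.0 is 0.5 m, then the turn, a rotation vector about the tool's x, y, z in normalised numbers (1 is pi rad), then the opening, from -1 (shut) to 1 (fully open). A call has 1 to 10 rows; each row is the pose to reach, as a shift and turn from the pose commanded when the call began, along the tool's axes at that moment; what a row does not reach only later rows make up. A row lasts 1/12 s, in which the tool goes at most 41.7 mm and 7.16 degrees, less where a joint would pass 70% of its speed; a pose out of reach is approached as far as the arm can. No shift or turn number may pass 1 either way. A call with a gripper value outside its range is refused whole. The fingers move at their own pace and stop on an object; "squeeze" is the grip in N (left out, the last holds). Time passes only in rows, so rows that repeat a pose let the fingers close. It gives the time, the measured TCP pose, the force, the opening and the grip force at its end, in the units of the state.
- state(): the state, without advancing time (a new reading comes with each control period).
- snapshot(name): name is "side" or "top"; returns a dict with "img" (384x512x3 uint8, red, green, blue), "range_z" (384x512 float32, m along the optical axis (not along the pixel's ray), 0 where there is no reading), "intrinsics" (3x3 intrinsics, pixels), "rvec" (rotation vector, rad) and "tvec" (3), from world to camera coordinates, as OpenCV has them. Camera axes: x right, y down, z forward; pixel columns grow to the right and rows downward; lengths in m; the calibration is good to about 2 mm. A picture is of the moment at which its call begins.
- close_job(): hands the job in; it is judged then, once.
The state is a dict: "clock": time; "joints": joint angles; "dq": joint speeds; "effort": joint torques, N m; "eef_pos": TCP position; "tcp_rot": TCP orientation; "wrist_force": force on the tool from outside, world axes, zero at the start; "torque": the same for the moment, N m; "finger_gap": opening from 0.0 (shut) to 1.0 (fully open); "grip_force": force on a finger pad.
Only numpy, scipy, OpenCV 4.12 (cv2) and the standard library are available. Lean on these libraries where they do the work, as an engineer would, in place of code of your own. Each camera call takes 0.05 s, during which the arm holds its last target. There are 200 camera calls.

## Working session

There is one attempt and no reset: what is moved stays moved. The work goes in short steps, Python scripts to look and compute and a tool call to move; the robot and the scene stay as the last step left them, time stands still between calls to the robot, and variables do not carry over. Pictures are saved under pics/ and viewed, at most 10 in all, crops included, and the job is handed in when it is done.

Besides the shell and the picture viewer there is one more tool, called after "Call:" by a JSON object that holds its "api" and its "payload". jog_arm: Moves the arm, as the interface text tells. Its arguments: {"type":"object","properties":{"commands":{"type":"string"},"squeeze":{"type":"number"}},"required":["commands"]}

```bash
mkdir -p pics; cat > h.py <<'E'
import numpy as np, cv2
from bench import state, snapshot, close_job
def snap(n):
    s=snapshot(n); s['R']=cv2.Rodrigues(np.array(s['rvec'],float))[0]; s['t']=np.array(s['tvec'],float).ravel(); s['K']=np.array(s['intrinsics'],float); return s
def ray(s,u,v):
    d=s['R'].T@np.linalg.inv(s['K'])@np.array([u,v,1.]); return -s['R'].T@s['t'],d
def onz(s,u,v,z):
    c,d=ray(s,u,v); return c+d*(z-c[2])/d[2]
def cloud(s):
    v,u=np.mgrid[0:384,0:512]; z=s['range_z']; P=np.stack([u,v,np.ones_like(u)],-1)@np.linalg.inv(s['K']).T*z[...,None]
    W=(P-s['t'])@s['R']; W[z<=0]=np.nan; return W
def proj(s,p):
    q=s['K']@(s['R']@np.array(p,float)+s['t']); return q[:2]/q[2]
E
python3 - <<'E'
from h import *
print(state())
ims=[]
for n in('top','side'):
    s=snap(n); np.savez('pics/%s0.npz'%n,**s); cv2.imwrite(f'pics/{n}0.png',s['img'][...,::-1])
    print(n,-s['R'].T@s['t'],s['R'][2],s['K'][0,0])
E
```

```text
{'clock': 0.0, 'joints': array([ 1.22710765,  0.46943862, -0.04861728,  1.53368469,  0.02409779,
        1.14097093, -0.08228773]), 'dq': array([-0.00063907,  0.00239917,  0.0016844 ,  0.00045604,  0.00181822,
       -0.00080073,  0.00095474]), 'effort': array([-5.42875526e-06, -5.07980990e+01, -8.04853882e-02, -2.36157113e+01,
       -6.11942704e-02,  3.81386827e-02,  1.81970599e-04]), 'eef_pos': array([ 0.2088319 , -0.64126347,  0.2215053 ]), 'tcp_rot': array([-3.13967748e+00,  5.69315203e-05,  3.14851437e-01]), 'wrist_force': array([-0.43560233, -0.26758439,  0.28245644]), 'torque': array([ 0.0116546, -0.0132634,  0.0027005]), 'grip_force': 0.0, 'finger_gap': 1.0022964559472098}
top [ 0.30938382 -0.17039979  0.9165779 ] [ 0.23599698  0.0133264  -0.97166241] 382.9875670288362
side [ 0.49916299 -0.925408    0.63301365] [-0.02218947  0.79838763 -0.60173485] 416.3849521657791
```

View pics/top0.png

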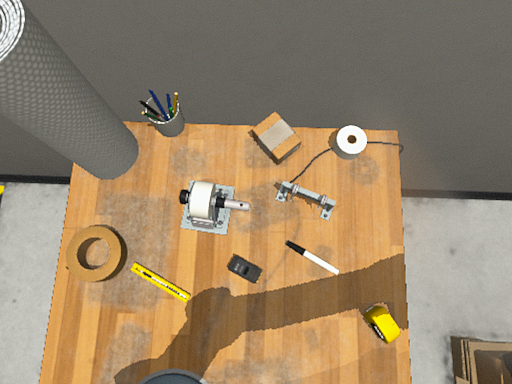

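View pics/side0.png

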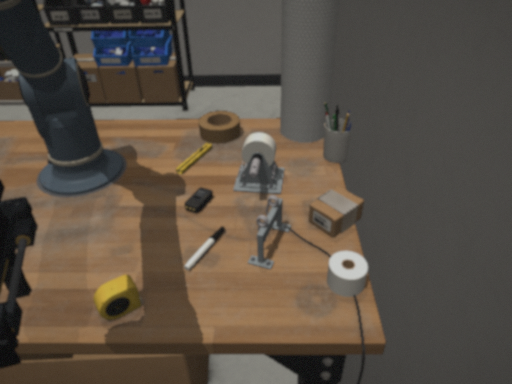

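The top view shows the dispenser at about (207,205) with its axle's free end at (245,206). The rack runs from (283,188) to (330,207). The side view shows the rack at about (268,230) and the dispenser at about (260,165).

```bash
python3 - <<'E'
from h import *
t=np.load('pics/top0.npz'); s=np.load('pics/side0.npz')
a=cv2.resize(t['img'][175:240,175:345,::-1],None,fx=4.6,fy=4.6,interpolation=cv2.INTER_CUBIC)
b=cv2.resize(s['img'][190:275,240:300,::-1],None,fx=3.4,fy=3.4,interpolation=cv2.INTER_CUBIC)
c=cv2.resize(s['img'][125:200,225:295,::-1],None,fx=3.8,fy=3.8,interpolation=cv2.INTER_CUBIC)
o=np.zeros((600,800,3),np.uint8); o[:a.shape[0],:a.shape[1]]=a; y=a.shape[0]+2
o[y:y+b.shape[0],:b.shape[1]]=b; o[y:y+c.shape[0],300:300+c.shape[1]]=c[:600-y]
cv2.imwrite('pics/crop1.png',o)
W=cloud(t)
for v in range(180,218,3): print(v,[ '%d'%(1000*W[v,u,2]) if W[v,u,2]==W[v,u,2] else '.' for u in range(276,340,3)])
E
```

```text
180 ['0', '0', '0', '0', '0', '12', '9', '1', '-1', '-3', '-3', '-1', '0', '2', '1', '2', '0', '0', '-1', '1', '-1', '0']
183 ['-2', '-1', '2', '79', '79', '81', '-2', '0', '2', '0', '0', '-2', '0', '1', '0', '-1', '2', '0', '1', '0', '3', '-2']
186 ['0', '-1', '3', '74', '81', '79', '104', '103', '80', '0', '-3', '-2', '0', '-3', '0', '0', '0', '2', '0', '-1', '1', '-1']
189 ['-1', '4', '7', '12', '59', '72', '102', '103', '79', '81', '81', '-2', '-5', '-1', '0', '-1', '0', '2', '-2', '1', '2', '0']
192 ['-1', '6', '10', '8', '-1', '0', '93', '64', '71', '80', '79', '80', '81', '79', '0', '1', '-1', '0', '0', '0', '-1', '-1']
195 ['-1', '2', '3', '2', '0', '0', '0', '0', '2', '60', '65', '78', '82', '81', '78', '81', '100', '99', '0', '0', '0', '2']
198 ['2', '4', '2', '1', '0', '59', '3', '0', '-2', '1', '-1', '0', '64', '72', '82', '82', '104', '77', '80', '-1', '-1', '-1']
201 ['0', '-2', '3', '0', '0', '0', '1', '0', '-1', '0', '1', '0', '0', '-1', '58', '96', '99', '80', '77', '82', '0', '-2']
204 ['0', '0', '0', '0', '-2', '1', '1', '1', '-2', '-2', '0', '2', '-1', '0', '0', '87', '0', '65', '71', '81', '-2', '4']
207 ['-2', '2', '0', '-1', '0', '0', '-2', '-1', '1', '-1', '0', '2', '1', '0', '46', '0', '2', '4', '50', '5', '3', '0']
210 ['0', '0', '0', '-3', '0', '-1', '0', '0', '1', '0', '0', '0', '-1', '-1', '0', '-2', '6', '10', '2', '-1', '2', '2']
213 ['-2', '0', '.', '-1', '0', '-1', '0', '0', '4', '-1', '0', '-1', '2', '1', '-1', '0', '3', '1', '4', '0', '1', '3']
216 ['-3', '1', '0', '0', '1', '-2', '1', '0', '0', '-2', '-2', '0', '0', '0', '0', '4', '4', '1', '1', '0', '2', '-1']
```

View pics/crop1.png

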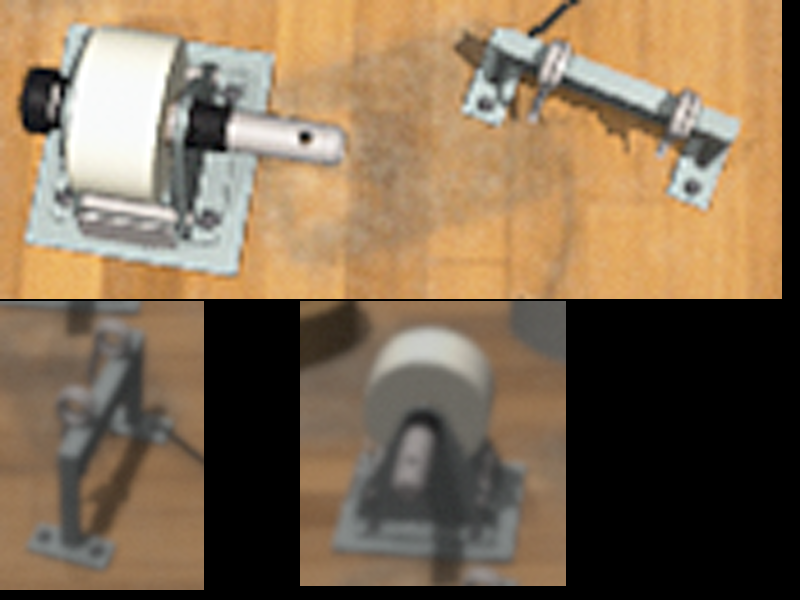

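The enlarged crop shows the axle's cross hole as a dark spot at crop (305,137), which is top-image pixel about (241.3,204.8). The two clips' coils are at about (295,188) and (324,199), with bows on the camera-down side. Next I'll measure the rack, clip and axle frames.

```bash
python3 - <<'E'
from h import *
t=dict(np.load('pics/top0.npz')); W=cloud(t); Z=W[...,2]
v,u=np.mgrid[0:384,0:512]
roi=(u>272)&(u<342)&(v>172)&(v<225)
# bar: top points
m=roi&(Z>.074)&(Z<.087)
pts=np.array([onz(t,a,b,.080)[:2] for a,b in zip(u[m],v[m])],np.float32)
r=cv2.minAreaRect(pts); print('bar rect',r, 'med',np.median(pts,0))
c=pts.mean(0); U,S,Vt=np.linalg.svd(pts-c); ax=Vt[0]*np.sign(Vt[0][1]); 
print('ax',ax,'yaw',np.arctan2(-ax[0],ax[1]))
e=(pts-c)@ax; print(e.min(),e.max())
c0=np.array(r[0]); ex=np.array([ax[1],-ax[0]]) # rack x
for (lo,hi) in((.089,.12),(.02,.074)):
  k=roi&(Z>lo)&(Z<hi)
  P=W[k]; q=P[:,:2]-c0; 
  print(lo); 
  for a,b,zz in sorted(zip(q@ax*1e3,q@ex*1e3,P[:,2]*1e3)): print('y%.0f x%.0f z%.0f'%(a,b,zz),end=' | ')
  print()
# dispenser
roi=(u>170)&(u<260)&(v>165)&(v<245)
m=roi&(Z>.084)&(Z<.104)&(u>216); m&=(v>195)&(v<214)
print('axle cloud'); 
pts=np.array([onz(t,a,b,z)[:2] for a,b,z in zip(u[m],v[m],Z[m])]); print(m.sum(), Z[m].max())
for col in range(214,254,2):
  k=m&(u==col); print(col,v[k].min() if k.any() else '',v[k].max() if k.any() else '',(Z[k].max()*1e3).round() if k.any() else '',end=' | ')
g=cv2.cvtColor(t['img'],cv2.COLOR_RGB2GRAY); print(); print(g[193:216,214:254:1])
E
```

```text
bar rect ((0.500214695930481, -0.2809874415397644), (0.12162825465202332, 0.026121657341718674), 70.27734375) med [ 0.50547016 -0.28442663]
ax [0.34221074 0.93962324] yaw -0.34926867
-0.060889076 0.060741335
0.089
y-38 x-5 z97 | y-38 x6 z102 | y-37 x0 z104 | y-37 x8 z102 | y-37 x-4 z102 | y-37 x-8 z98 | y-36 x11 z100 | y-36 x2 z106 | y-36 x-2 z101 | y-36 x-10 z94 | y-35 x-7 z101 | y-35 x5 z104 | y-35 x7 z102 | y-35 x-4 z100 | y-35 x-1 z105 | y-35 x-9 z97 | y-34 x10 z101 | y-34 x1 z105 | y-34 x-2 z99 | y-34 x-10 z91 | y-34 x-7 z100 | y-33 x4 z104 | y-33 x-1 z102 | y-33 x7 z100 | y-33 x-5 z99 | y-33 x-9 z95 | y-32 x1 z105 | y-32 x8 z102 | y-32 x-7 z96 | y-32 x12 z97 | y-32 x-4 z103 | y-31 x2 z106 | y-31 x-2 z103 | y-31 x-5 z98 | y-31 x6 z102 | y-31 x-10 z96 | y-30 x0 z102 | y-30 x8 z101 | y-30 x-5 z103 | y-30 x-8 z98 | y-30 x11 z98 | y-29 x2 z104 | y-29 x-2 z100 | y-29 x-6 z97 | y-29 x-10 z92 | y-29 x5 z102 | y-28 x-0 z103 | y-28 x-7 z91 | y-28 x7 z102 | y-28 x11 z93 | y-28 x-5 z101 | y28 x9 z99 | y28 x-4 z101 | y29 x3 z103 | y29 x-8 z97 | y29 x12 z96 | y29 x-2 z103 | y29 x5 z102 | y29
[... 5921 characters left out ...]
 157 164 178
  170 152 139 140]
 [111  74  63  66  97 162 191 192 188 194 180 163 190 182 191 171 140 160
  160 156 163 165 170 180 180 185 190 193 186 187 169 169 173 175 168 171
  163 153 143 139]
 [111  79  67  58 130 201 185 189 190 198 189 172 186 184 198 183 141 167
  162 172 169 173 179 180 184 192 196 198 196 192 181 179 177 175 177 179
  166 150 147 141]
 [108  78  68  51 149 218 189 190 193 191 194 190 185 186 199 188 141 158
  159 166 168 171 171 173 175 185 191 193 199 198 192 183 184 177 185 183
  169 158 152 143]
 [113  81  66  55 138 209 190 194 194 175 164 192 181 194 208 190 146 161
  159 160 164 166 168 172 178 181 188 191 196 191 186 185 180 184 185 187
  175 162 156 147]]
```

The clip at rack y=-33 has the bow nearer in, about 17 mm against 23 for the other, so it is the small one. Now the axle geometry.

```bash
python3 - <<'E'
from h import *
t=dict(np.load('pics/top0.npz')); W=cloud(t); Z=W[...,2]
v,u=np.mgrid[0:384,0:512]
m=(u>=228)&(u<=247)&(v>195)&(v<213)&(Z>.08)&(Z<.104)
mid=np.array([onz(t,c,(v[m&(u==c)].min()+v[m&(u==c)].max())/2,.093) for c in range(228,248)])
L=cv2.fitLine(mid[:,:2].astype(np.float32),cv2.DIST_L2,0,.01,.01).ravel(); print('axle line',L,np.degrees(np.arctan2(L[1],L[0])))
# blob hole
H=onz(t,240.95,204.4,.098); print('hole',H, 'sleeve end',onz(t,224,202.5,.098),'axle end',onz(t,250,206,.093))
b=(u>172)&(u<245)&(v>170)&(v<245)&(Z>.005)&(Z<.2)
k=(u>172)&(u<245)&(v>170)&(v<245)&(Z>.006)&(Z<.016)
r=cv2.minAreaRect(W[k][:,:2].astype(np.float32)); print('base',r)
d=np.array([L[0],L[1]]); print('offset base centre from axle line',(np.array(r[0])-L[2:])@np.array([-d[1],d[0]]), 'along to hole',(H[:2]-np.array(r[0]))@d)
print('hole offset from line',(H[:2]-L[2:])@np.array([-d[1],d[0]]))
q=m; P=W[q]; print('coil region top z axle',np.percentile(P[:,2],[50,90,99]))
# red: roll axis check
s=state(); print(s['eef_pos'],s['tcp_rot'])
Rt=None
from scipy.spatial.transform import Rotation as R
Rt=R.from_euler('xyz',s['tcp_rot']).as_matrix(); print(Rt)
p=np.array([.491,-.3126,.16]); print('shift tool',Rt.T@(p-s['eef_pos']))
print('tool y angle',np.degrees(np.arctan2(Rt[1,1],Rt[0,1])))
E
```

```text
axle line [ 0.11918844  0.99287164  0.47130314 -0.12413727] 83.154724
hole [ 0.47032196 -0.13194751  0.098     ] sleeve end [ 0.4731606  -0.09481534  0.098     ] axle end [ 0.46848029 -0.15166984  0.093     ]
base ((0.480834424495697, -0.04753614589571953), (0.10979361087083817, 0.11906969547271729), 83.4034194946289)
offset base centre from axle line -0.0003333784983023391 along to hole -0.08506261507022386
hole offset from line 4.3290267526395216e-05
coil region top z axle [0.09626243 0.09887599 0.10018294]
[ 0.20884708 -0.6413132   0.22161446] [-3.13986193e+00  5.29276801e-05  3.14834132e-01]
[[ 9.50847753e-01  3.09658209e-01 -5.86259991e-04]
 [ 3.09658760e-01 -9.50846359e-01  1.62926570e-03]
 [-5.29276801e-05 -1.73072417e-03 -9.99998501e-01]]
shift tool [ 0.37007665 -0.22507814  0.06198451]
tool y angle -71.96133824616133
```

The rows are not in the units I measure in: shifts go in shares of 0.5 m and turns go in shares of pi rad. I convert before sending: 0.37 m / 0.5 = 0.74, -0.225 m / 0.5 = -0.45, 0.664 rad / 3.1416 = 0.2114.

Call:
{"api": "jog_arm", "payload": {"commands": "0.08 -0.048 0 0 0 0.0223 -0.22;0.156 -0.094 0 0 0 0.0446 -0.22;0.234 -0.142 0 0 0 0.0668 -0.22;0.312 -0.19 0 0 0 0.0891 -0.22;0.39 -0.236 0 0 0 0.1114 -0.22;0.468 -0.284 0 0 0 0.1337 -0.22;0.544 -0.332 0 0 0 0.156 -0.22;0.622 -0.378 0 0 0 0.1783 -0.22;0.69 -0.42 0.04 0 0 0.1974 -0.22;0.74 -0.45 0.08 0 0 0.2114 -0.22", "squeeze": 40}}

```text
clock: 0.93
eef_pos: [0.4792, -0.3284, 0.1946]
tcp_rot: [3.141, -0.004, -0.351]
wrist_force: [0.2, 0.1, 0.7]
finger_gap: 0.409
grip_force: 0.0
```

Call:
{"api": "jog_arm", "payload": {"commands": "0 0 0 0 0 0 -0.22;0 0 0 0 0 0 -0.22;0 0 0 0 0 0 -0.22"}}

```text
clock: 1.18
eef_pos: [0.4763, -0.3304, 0.1928]
tcp_rot: [3.141, 0.001, -0.349]
wrist_force: [-0.1, -0.8, 1.1]
finger_gap: 0.392
grip_force: 0.0
```

```bash
cat >> h.py <<'E'
from scipy.spatial.transform import Rotation as Rn
def tool(s=None):
    s=s or state(); return np.array(s['eef_pos']),Rn.from_euler('xyz',s['tcp_rot']).as_matrix()
def go(p,yang):  # shift and turn to bring TCP to p pointing down, tool y at angle yang(deg)
    e,R=tool(); a=np.radians(yang); y=np.array([np.cos(a),np.sin(a),0]); z=np.array([0,0,-1.]); T=np.c_[np.cross(y,z),y,z]
    print('pos',e.round(4),'shift',(R.T@(np.array(p)-e)).round(4),'turn',Rn.from_matrix(R.T@T).as_rotvec().round(4))
E
python3 - <<'E'
from h import *
s=state(); print(s['clock'],s['finger_gap'],s['wrist_force'])
go([.491,-.3126,.083],-110)
o=[]
for n in('top','side'):
    q=snap(n); p=proj(q,[.491,-.3126,.1]).astype(int); print(n,p)
    c=q['img'][max(p[1]-40,0):p[1]+40,p[0]-45:p[0]+45,::-1]; o.append(cv2.resize(c,(396,352),interpolation=cv2.INTER_CUBIC))
cv2.imwrite('pics/pre.png',np.hstack(o))
E
```

```text
1.1833 0.3918407175893107 [-0.13911322 -0.80713289  1.07607023]
pos [ 0.4763 -0.3304  0.1928] shift [ 0.0079 -0.0218  0.1097] turn [0.0006 0.0011 0.0002]
top [324 197]
side [262 217]
```

View pics/pre.png

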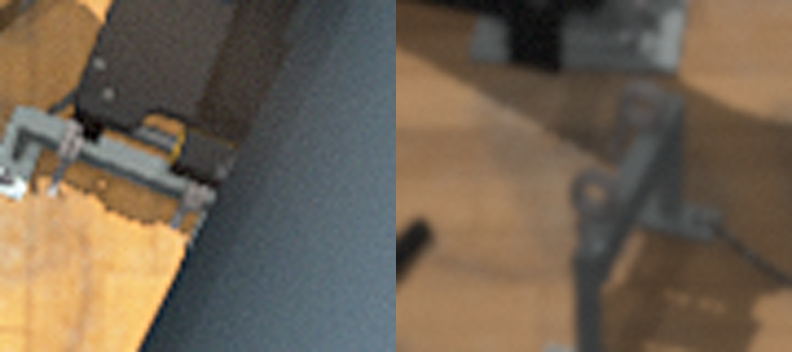

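The fingers hover beside the clip, with the coil clear at right-crop (595,190). The last move fell short, so I correct sideways and then descend.

To row units: 0.06 m / 0.5 = 0.12, 0.045 m / 0.5 = 0.09.

Call:
{"api": "jog_arm", "payload": {"commands": "0.016 -0.044 0 0 0 0 -0.22;0.016 -0.044 0.04 0 0 0 -0.22;0.016 -0.044 0.09 0 0 0 -0.22;0.016 -0.044 0.12 0 0 0 -0.22;0.016 -0.044 0.12 0 0 0 -0.22;0.016 -0.044 0.12 0 0 0 -0.22"}}

```text
clock: 1.78
eef_pos: [0.4908, -0.3135, 0.1331]
tcp_rot: [3.141, 0.001, -0.352]
wrist_force: [0.6, -0.5, 0.6]
finger_gap: 0.393
grip_force: 0.0
```

```bash
python3 - <<'E'
from h import *
s=state(); print(s['clock'],s['finger_gap'],s['wrist_force'])
go([.491,-.3126,.083],-110)
q=snap('side'); p=proj(q,[.491,-.3126,.1]).astype(int); print(p)
c=q['img'][p[1]-50:p[1]+40,p[0]-45:p[0]+45,::-1]; cv2.imwrite('pics/pre2.png',cv2.resize(c,(540,540),interpolation=cv2.INTER_CUBIC))
E
```

```text
1.7833 0.3933452444119882 [ 0.5984611  -0.53803812  0.55495933]
pos [ 0.4908 -0.3135  0.1331] shift [-0.0001 -0.0009  0.0501] turn [ 0.0004  0.0008 -0.0026]
[262 217]
```

View pics/pre2.png

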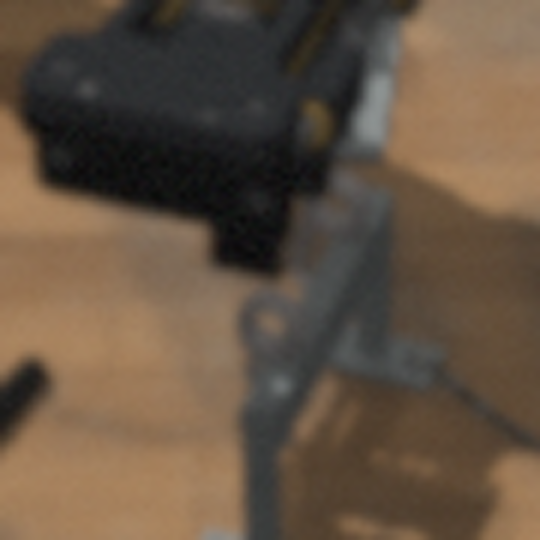

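```bash
python3 - <<'E'
from h import *
q=snap('side'); e,R=tool()
print('coil exp',proj(q,[.491,-.3126,.092]))
for x in(-.0095,0,.0095):print('finger tip',proj(q,e+R@np.array([x,.024,0])),proj(q,e+R@np.array([x,-.024,0])), proj(q,e+R@np.array([x,.017,0])))
E
```

```text
coil exp [262.07818255 220.29523954]
finger tip [253.21286491 210.31043478] [262.19002249 195.33122004] [254.57321294 208.04056874]
finger tip [257.99264122 211.41514685] [266.78993227 196.33471543] [259.32591557 209.12963051]
finger tip [262.8075261 212.5279733] [271.42213084 197.34525479] [264.11329322 210.22663793]
```

Both views agree with the measurement to within a pixel: the coil is seen at (262,221) against a predicted (262,220). Descend and close.

To row units: 0.049 m / 0.5 = 0.098, 0.0455 m / 0.5 = 0.091.

Call:
{"api": "jog_arm", "payload": {"commands": "0 -0.002 0.03 0 0 0 -0.22;0 -0.002 0.06 0 0 0 -0.22;0 -0.002 0.08 0 0 0 -0.22;0 -0.002 0.091 0 0 0 -0.22;0 -0.002 0.098 0 0 0 -0.22;0 -0.002 0.098 0 0 0 -0.22;0 -0.002 0.098 0 0 0 -0.22"}}

```text
clock: 2.47
eef_pos: [0.4926, -0.3115, 0.0847]
tcp_rot: [3.141, -0.001, -0.349]
wrist_force: [0.3, 0.0, 0.9]
finger_gap: 0.389
grip_force: 0.0
```

Call:
{"api": "jog_arm", "payload": {"commands": "0 0 0 0 0 0 -1;0 0 0 0 0 0 -1;0 0 0 0 0 0 -1;0 0 0 0 0 0 -1;0 0 0 0 0 0 -1;0 0 0 0 0 0 -1;0 0 0 0 0 0 -1;0 0 0 0 0 0 -1", "squeeze": 45}}

```text
clock: 3.13
eef_pos: [0.4921, -0.3117, 0.0843]
tcp_rot: [3.141, -0.0, -0.35]
wrist_force: [-0.6, -1.5, 1.2]
finger_gap: 0.109
grip_force: 44.9
```

The clip is gripped: 9.5 mm gap at 45 N. Lift straight up.

To row units: -0.095 m / 0.5 = -0.19, -0.085 m / 0.5 = -0.17.

Call:
{"api": "jog_arm", "payload": {"commands": "0 0 -0.02 0 0 0 -1;0 0 -0.05 0 0 0 -1;0 0 -0.09 0 0 0 -1;0 0 -0.13 0 0 0 -1;0 0 -0.17 0 0 0 -1;0 0 -0.19 0 0 0 -1;0 0 -0.19 0 0 0 -1;0 0 -0.19 0 0 0 -1"}}

```text
clock: 3.8
eef_pos: [0.4921, -0.3108, 0.1793]
tcp_rot: [-3.141, -0.0, -0.349]
wrist_force: [-0.6, 0.2, -0.7]
finger_gap: 0.106
grip_force: 44.9
```

```bash
python3 - <<'E'
from h import *
s=state(); print(s['clock'],s['finger_gap'],s['wrist_force'])
# target: clip origin over hole. clip grasped: origin offset 5mm (+rack x) from coil
e,R=tool(); ex=np.array([.9397,-.342]); ax=np.array([.342,.9397])
hole=np.array([.4957,-.3145]) # rack hole
off=hole-np.array([.4921,-.3117]); print('leg offset from TCP rack frame',off@ex,off@ax)
a=np.radians(13.3); Rz=np.array([[np.cos(a),-np.sin(a)],[np.sin(a),np.cos(a)]])
H=np.array([.4703,-.1319]); p=H-Rz@off; print(p); go([*p,.178],-96.7)
o=[]
for n in('top','side'):
    q=snap(n); p=proj(q,[*e[:2],e[2]-.01]).astype(int); print(n,p)
    c=q['img'][p[1]-40:p[1]+40,p[0]-45:p[0]+45,::-1]; o.append(cv2.resize(c,(396,352),interpolation=cv2.INTER_CUBIC))
cv2.imwrite('pics/lift.png',np.hstack(o))
E
```

```text
3.8 0.10558288263979052 [-0.56506375  0.19990968 -0.74200121]
leg offset from TCP rack frame 0.0043405200000000005 -0.0013999600000000256
[ 0.46615242 -0.13000328]
pos [ 0.4921 -0.3108  0.1793] shift [-0.0862 -0.161   0.0013] turn [-2.00e-04 -3.00e-04 -2.32e-01]
top [329 190]
side [262 188]
```

View pics/lift.png

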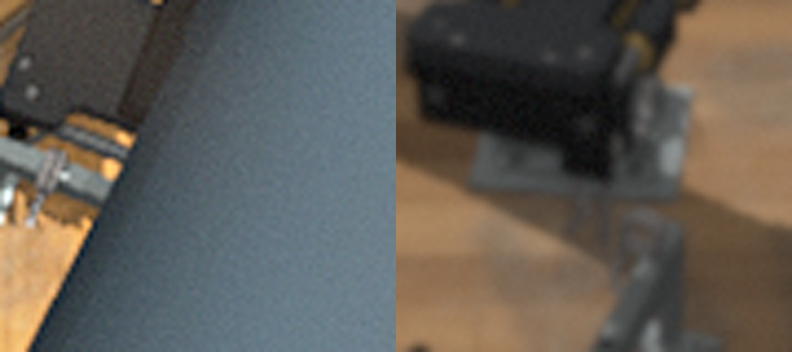

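The clip came out and is held, with its leg and bow visible at right-crop (605,230) and (580,205). The top view is blocked by the arm. Carry it over the hole.

To row units: -0.16 m / 0.5 = -0.32, -0.154 m / 0.5 = -0.308, -0.232 rad / 3.1416 = -0.0738.

Call:
{"api": "jog_arm", "payload": {"commands": "-0.01 -0.02 0 0 0 -0.0064 -1;-0.03 -0.056 0 0 0 -0.0159 -1;-0.056 -0.104 0 0 0 -0.0255 -1;-0.082 -0.152 0 0 0 -0.0382 -1;-0.108 -0.2 0 0 0 -0.0509 -1;-0.132 -0.246 0 0 0 -0.0605 -1;-0.152 -0.284 0 0 0 -0.0684 -1;-0.166 -0.308 0 0 0 -0.0738 -1;-0.172 -0.32 0 0 0 -0.0738 -1;-0.172 -0.32 0 0 0 -0.0738 -1"}}

```text
clock: 4.73
eef_pos: [0.466, -0.1301, 0.179]
tcp_rot: [-3.141, 0.0, -0.115]
wrist_force: [-0.5, -0.1, -0.4]
finger_gap: 0.11
grip_force: 44.9
```

To row units: 0.02 m / 0.5 = 0.04, 0.016 m / 0.5 = 0.032.

Call:
{"api": "jog_arm", "payload": {"commands": "0 0 0.016 0 0 0 -1;0 0 0.032 0 0 0 -1;0 0 0.04 0 0 0 -1;0 0 0.04 0 0 0 -1"}}

```text
clock: 5.07
eef_pos: [0.465, -0.1323, 0.1574]
tcp_rot: [-3.141, 0.003, -0.119]
wrist_force: [0.4, 0.3, -0.6]
finger_gap: 0.109
grip_force: 44.9
```

```bash
python3 - <<'E'
from h import *
s=state(); print(s['clock'],s['wrist_force'])
go([.466,-.1314,.158],-96.7); e,R=tool()
o=[]
for n in('top','side'):
    q=snap(n); np.savez('pics/%s1.npz'%n,**q); p=proj(q,[.47,-.132,.11]).astype(int); print(n,p,'hole',proj(q,[.4703,-.1319,.098]),'tip exp',proj(q,[*(e[:2]+[.0043,-.0005]),e[2]-.0453]),'org exp',proj(q,[*(e[:2]+[.0043,-.0005]),e[2]+.0077]))
    c=q['img'][p[1]-32:p[1]+32,p[0]-32:p[0]+32,::-1]; o.append(cv2.resize(c,(396,396),interpolation=cv2.INTER_CUBIC))
cv2.imwrite('pics/hov.png',np.hstack(o))
E
```

```text
5.0667 [ 0.40874604  0.28619739 -0.63005025]
pos [ 0.465  -0.1323  0.1574] shift [ 0.0009 -0.001  -0.0006] turn [-0.0001  0.0032 -0.0022]
top [240 203] hole [240.9277385  204.40909795] tip exp [241.06019122 203.58880551] org exp [240.06821401 198.39326348]
side [253 161] hole [253.36148874 166.12673797] tip exp [252.77794731 161.17832662] org exp [252.20290408 140.98453209]
```

View pics/hov.png

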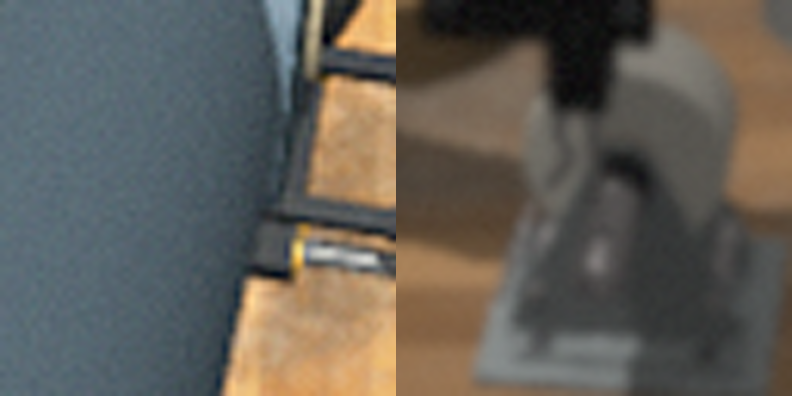

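The side view shows the near finger above the axle, with the clip below it around crop (575,150). Contrast is poor, so I'll enhance it numerically.

```bash
python3 - <<'E'
from h import *
ims=[snap('side')['img'].astype(float) for _ in range(6)]
a=np.mean(ims,0)[138:178,230:275,::-1]; np.save('pics/avg1.npy',a)
g=np.clip((a-a.min())/(np.percentile(a,99)-a.min())*255*1.0,0,255)
g=np.clip((g/255)**.7*255,0,255).astype(np.uint8)
cv2.imwrite('pics/hov2.png',cv2.resize(g,None,fx=14,fy=14,interpolation=cv2.INTER_CUBIC))
e,R=tool(); print(e)
E
```

```text
[ 0.46630658 -0.13148983  0.15942494]
```

View pics/hov2.png

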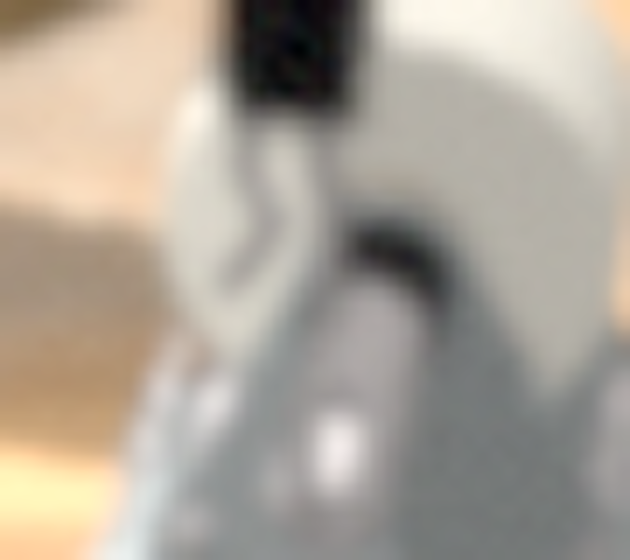

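```bash
python3 - <<'E'
from h import *
a=np.load('pics/avg1.npy').mean(2)
print('cols 244..264')
for r in range(8,40): print(138+r,a[r,12:35].astype(int))
q=dict(np.load('pics/side1.npz'))
d=np.array([.1175,.993]); H=np.array([.4703,-.1319])
for k in (.03,.0,-.0185): 
  p=H+k*d; n=np.array([d[1],-d[0]])
  print(k,proj(q,[*p,.098]),'edges',proj(q,[*(p-n*.01),.088]),proj(q,[*(p+n*.01),.088]))
# cheek / axle range
W=cloud(q); v,u=np.mgrid[0:384,0:512]
for r in range(160,176,2): print(r,[(W[r,c]*1e3).round().astype(int).tolist() if W[r,c,2]==W[r,c,2] else 0 for c in range(249,260,1)])
E
```

```text
cols 244..264
146 [114 124 121 103  76  57  52  53  54  48  42  41  49  61  74  81  84  84
  83  84  84  84  83]
147 [115 120 115 102  84  69  68  75  75  67  58  57  63  71  79  82  83  84
  84  83  83  84  84]
148 [115 116 110 101  88  75  77  88  90  81  69  65  72  78  82  83  84  84
  83  84  83  84  84]
149 [114 112 107 101  88  77  81  93  96  87  73  69  74  79  81  81  82  82
  83  83  84  84  84]
150 [111 109 107 101  90  79  81  93  98  90  76  69  71  76  78  78  78  79
  81  82  83  83  83]
151 [109 107 106 103  94  83  81  88  95  91  79  68  68  70  73  72  72  73
  76  79  82  83  84]
152 [107 107 106 105  99  88  80  84  92  92  81  68  62  62  63  65  65  66
  69  74  79  81  83]
153 [106 106 106 105 102  92  80  79  86  91  80  67  56  52  50  49  50  55
  60  66  73  79  83]
154 [102 106 106 105 101  91  79  79  88  90  79  64  50  39  33  32  35  40
  49  58  67  76  81]
155 [ 99 103 105 103  95  85  78  83  90  89  77  63  47  32  23  24  24  27
  36  47  60  71  79]
156 [ 95 102 102  98  87  79  81  89  94  86  73  61  45  35  28  24  21  21
  26  38  51  66  7
[... 2949 characters left out ...]
, -136, 96], [469, -134, 94], [472, -140, 98], [474, -135, 95], [476, -135, 95], [479, -130, 91], [481, -126, 89], [482, -78, 56]]
170 [[457, -76, 49], [463, -141, 93], [465, -143, 95], [468, -147, 97], [470, -145, 97], [472, -143, 95], [474, -143, 95], [476, -138, 92], [479, -138, 91], [481, -130, 86], [482, -77, 49]]
172 [[461, -151, 95], [463, -150, 94], [465, -150, 94], [467, -149, 94], [470, -150, 94], [472, -151, 95], [474, -148, 93], [477, -149, 93], [479, -144, 90], [479, -78, 44], [482, -77, 43]]
174 [[460, -147, 87], [463, -153, 91], [465, -153, 90], [467, -151, 90], [470, -151, 90], [472, -153, 91], [474, -154, 91], [476, -150, 88], [479, -150, 89], [479, -77, 37], [482, -79, 39]]
```

```bash
cat > rel.py <<'E'
from h import *
def rel(N=6):
    S=[snap('side') for _ in range(N)]; e=np.mean([tool()[0] for _ in range(3)],0); q=S[0]
    Ws=[cloud(s) for s in S]; W=np.nanmedian(Ws,0); d=np.array([.1175,.993]); n=np.array([d[1],-d[0]]); H=np.array([.4703,-.1319])
    # axle edges: predicted lines
    E=np.array([[proj(q,[*(H+k*d+sg*n*.01),.088]) for k in np.linspace(-.015,.03,10)] for sg in(-1,1)])
    dx=[]
    for r in range(164,173):
        row=W[r]; ok=np.array([240<c<266 and row[c,2]>.078 and row[c,1]<-.1 and row[c,2]<.1045 for c in range(512)]); c=np.where(ok)[0]
        pc=[np.interp(r,E[i,:,1],E[i,:,0]) for i in(0,1)]
        dx.append(((c.min()+c.max())/2-np.mean(pc), c.min(),c.max()))
    print('axle col shift',np.round([x[0] for x in dx],2).tolist())
    P=[]
    for r in range(142,166):
        row=W[r]; dep=q['range_z'][r]
        c=np.array([c for c in range(246,259) if row[c,2]>.1035 and -.16<row[c,1]<-.115])
        if len(c): P.append((r,c.min(),c.max(),[ (row[k]*1e3).round().astype(int).tolist() for k in c]))
    for p in P: print(p)
    return q,e,W
E
python3 -c "
from rel import *
q,e,W=rel(); print(e)"
```

```text
axle col shift [-0.21, -0.21, -0.21, -1.21, -1.21, -1.21, -1.21, -1.71, -2.21]
(142, np.int64(246), np.int64(255), [[456, -144, 169], [458, -144, 169], [461, -145, 170], [463, -145, 170], [465, -146, 171], [467, -144, 169], [469, -146, 170], [472, -147, 171], [474, -146, 171], [476, -138, 165]])
(143, np.int64(246), np.int64(255), [[456, -145, 167], [458, -145, 168], [460, -144, 167], [463, -146, 168], [465, -146, 168], [467, -144, 167], [469, -146, 168], [471, -146, 168], [474, -147, 168], [476, -143, 166]])
(144, np.int64(246), np.int64(255), [[456, -146, 165], [458, -145, 165], [460, -145, 165], [463, -145, 165], [465, -146, 166], [467, -146, 166], [469, -145, 165], [471, -146, 165], [474, -146, 165], [476, -144, 164]])
(145, np.int64(246), np.int64(255), [[456, -145, 162], [458, -145, 162], [460, -145, 162], [463, -146, 163], [465, -146, 163], [467, -146, 163], [469, -147, 164], [471, -147, 163], [474, -147, 163], [476, -144, 162]])
(146, np.int64(246), np.int64(255), [[456, -144, 159], [458, -145, 160], [460, -145, 160], [462, -145, 160], [465, -145, 160], [467, -145, 160], [469
[... 1056 characters left out ...]
, [459, -135, 130], [461, -135, 130], [468, -135, 130], [470, -135, 130]])
(156, np.int64(246), np.int64(253), [[454, -131, 125], [457, -133, 126], [459, -134, 127], [468, -134, 127], [470, -134, 127]])
(157, np.int64(246), np.int64(253), [[454, -132, 123], [457, -134, 124], [468, -135, 125], [470, -136, 125]])
(158, np.int64(246), np.int64(253), [[454, -133, 121], [456, -132, 121], [468, -133, 121], [470, -134, 122]])
(159, np.int64(246), np.int64(253), [[454, -132, 118], [468, -135, 120], [470, -135, 120]])
(160, np.int64(252), np.int64(253), [[468, -135, 117], [470, -134, 116]])
(161, np.int64(252), np.int64(253), [[468, -134, 114], [470, -134, 114]])
[ 0.46611857 -0.13138227  0.15920725]
```

Depth shows the leg upright at columns 252–253, and the axle is centred about 2.5 mm further to +x. I shift by that much and descend gently to feel.

Call:
{"api": "jog_arm", "payload": {"commands": "0.005 0.001 0 0 0 0 -1;0.005 0.001 0.008 0 0 0 -1;0.005 0.001 0.016 0 0 0 -1;0.005 0.001 0.022 0 0 0 -1;0.005 0.001 0.025 0 0 0 -1;0.005 0.001 0.027 0 0 0 -1;0.005 0.001 0.029 0 0 0 -1;0.005 0.001 0.029 0 0 0 -1", "squeeze": 50}}

```text
clock: 6.43
eef_pos: [0.4684, -0.1321, 0.1445]
tcp_rot: [3.142, 0.0, -0.117]
wrist_force: [-0.6, -0.4, 0.1]
finger_gap: 0.102
grip_force: 49.9
```

To row units: 0.002 m / 0.5 = 0.004, 0.0015 m / 0.5 = 0.003.

Call:
{"api": "jog_arm", "payload": {"commands": "0 0 0.001 0 0 0 -1;0 0 0.002 0 0 0 -1;0 0 0.003 0 0 0 -1;0 0 0.004 0 0 0 -1;0 0 0.004 0 0 0 -1;0 0 0.004 0 0 0 -1"}}

```text
clock: 6.93
eef_pos: [0.4685, -0.1322, 0.1427]
tcp_rot: [3.142, -0.0, -0.117]
wrist_force: [0.3, -0.4, -0.4]
finger_gap: 0.113
grip_force: 49.9
```

To row units: 0.0015 m / 0.5 = 0.003, 0.001 m / 0.5 = 0.002.

Call:
{"api": "jog_arm", "payload": {"commands": "0 0 0.001 0 0 0 -1;0 0 0.002 0 0 0 -1;0 0 0.003 0 0 0 -1;0 0 0.003 0 0 0 -1;0 0 0.003 0 0 0 -1"}}

```text
clock: 7.35
eef_pos: [0.4685, -0.1322, 0.1411]
tcp_rot: [3.142, -0.0, -0.117]
wrist_force: [-0.3, 0.1, -1.4]
finger_gap: 0.107
grip_force: 49.9
```

To row units: 0.0015 m / 0.5 = 0.003, 0.001 m / 0.5 = 0.002.

Call:
{"api": "jog_arm", "payload": {"commands": "0 0 0.001 0 0 0 -1;0 0 0.002 0 0 0 -1;0 0 0.003 0 0 0 -1;0 0 0.003 0 0 0 -1;0 0 0.003 0 0 0 -1"}}

```text
clock: 7.77
eef_pos: [0.4685, -0.1322, 0.1396]
tcp_rot: [3.142, 0.0, -0.117]
wrist_force: [0.2, 0.1, -0.3]
finger_gap: 0.108
grip_force: 49.9
```

To row units: 0.004 m / 0.5 = 0.008, 0.003 m / 0.5 = 0.006.

Call:
{"api": "jog_arm", "payload": {"commands": "0 0 0.002 0 0 0 -1;0 0 0.004 0 0 0 -1;0 0 0.006 0 0 0 -1;0 0 0.008 0 0 0 -1;0 0 0.008 0 0 0 -1;0 0 0.008 0 0 0 -1"}}

```text
clock: 8.27
eef_pos: [0.4685, -0.1322, 0.1356]
tcp_rot: [3.142, 0.0, -0.117]
wrist_force: [0.9, -0.3, -1.4]
finger_gap: 0.109
grip_force: 49.9
```

```bash
python3 - <<'E'
from rel import *
S=[snap('side') for _ in range(4)]; W=np.nanmedian([cloud(s) for s in S],0)
for r in range(156,174,1): print(r,[(c,*(W[r,c]*1e3).round().astype(int).tolist()) for c in range(248,262) if W[r,c,1]<-.095])
s=state(); print(s['eef_pos'],s['wrist_force'])
E
```

```text
156 [(248, 459, -133, 126), (249, 461, -135, 127), (250, 463, -133, 126), (252, 468, -146, 135), (253, 471, -146, 135), (254, 473, -147, 135), (255, 475, -147, 135), (256, 477, -148, 136)]
157 [(248, 459, -134, 125), (249, 461, -134, 124), (253, 470, -135, 125), (254, 472, -136, 125)]
158 [(248, 459, -134, 122), (249, 461, -134, 121), (253, 470, -135, 122), (254, 472, -136, 123), (255, 473, -97, 97), (256, 476, -97, 97), (257, 478, -96, 97), (258, 480, -95, 96)]
159 [(248, 459, -135, 120), (249, 461, -134, 119), (253, 470, -136, 120), (254, 472, -134, 119), (255, 473, -100, 96), (256, 476, -100, 97), (257, 478, -99, 96), (258, 481, -99, 96), (259, 483, -97, 95)]
160 [(248, 459, -135, 117), (249, 461, -135, 117), (252, 466, -98, 93), (253, 470, -135, 117), (254, 472, -136, 117), (255, 474, -105, 97), (256, 476, -103, 96), (257, 478, -103, 96), (258, 481, -103, 96), (259, 483, -97, 92), (260, 485, -97, 92)]
161 [(248, 459, -134, 113), (249, 461, -134, 114), (250, 463, -134, 113), (252, 466, -101, 92), (253, 470, -135, 114), (254, 472, -136, 115), (255, 474, -108, 96), (256, 476, -108, 
[... 2231 characters left out ...]
479, -138, 91), (258, 481, -131, 87)]
171 [(250, 463, -146, 95), (251, 465, -147, 95), (252, 468, -150, 97), (253, 470, -149, 96), (254, 472, -148, 95), (255, 474, -146, 94), (256, 477, -146, 94), (257, 479, -141, 90)]
172 [(249, 461, -146, 92), (250, 463, -148, 93), (251, 465, -150, 94), (252, 467, -150, 94), (253, 470, -149, 93), (254, 472, -151, 95), (255, 474, -150, 94), (256, 477, -149, 93), (257, 479, -144, 90)]
173 [(249, 461, -149, 91), (250, 463, -150, 92), (251, 465, -151, 92), (252, 468, -153, 93), (253, 470, -152, 93), (254, 472, -152, 92), (255, 474, -150, 92), (256, 477, -150, 92), (257, 479, -147, 89)]
[ 0.46854202 -0.13218686  0.13569191] [-0.75547292 -0.35471407  0.47371675]
```

The leg has entered the hole: the depth rows show it running into the crown, with almost no force. Push on in steps.

To row units: 0.0095 m / 0.5 = 0.019, 0.0085 m / 0.5 = 0.017.

Call:
{"api": "jog_arm", "payload": {"commands": "0 0 0.002 0 0 0 -1;0 0 0.005 0 0 0 -1;0 0 0.008 0 0 0 -1;0 0 0.011 0 0 0 -1;0 0 0.014 0 0 0 -1;0 0 0.017 0 0 0 -1;0 0 0.019 0 0 0 -1;0 0 0.019 0 0 0 -1"}}

```text
clock: 9.13
eef_pos: [0.4682, -0.1322, 0.1259]
tcp_rot: [-3.142, 0.001, -0.117]
wrist_force: [-0.5, 0.1, -1.1]
finger_gap: 0.109
grip_force: 49.9
```

To row units: 0.003 m / 0.5 = 0.006, 0.001 m / 0.5 = 0.002.

Call:
{"api": "jog_arm", "payload": {"commands": "0 0 0.001 0 0 0 -1;0 0 0.002 0 0 0 -1;0 0 0.003 0 0 0 -1;0 0 0.004 0 0 0 -1;0 0 0.005 0 0 0 -1;0 0 0.006 0 0 0 -1;0 0 0.006 0 0 0 -1"}}

```text
clock: 9.72
eef_pos: [0.4676, -0.1321, 0.1228]
tcp_rot: [3.142, 0.002, -0.117]
wrist_force: [-3.6, 0.7, 2.6]
finger_gap: 0.111
grip_force: 49.9
```

To row units: 0.003 m / 0.5 = 0.006, 0.002 m / 0.5 = 0.004.

Call:
{"api": "jog_arm", "payload": {"commands": "0 0 0.001 0 0 0 -1;0 0 0.002 0 0 0 -1;0 0 0.003 0 0 0 -1;0 0 0.004 0 0 0 -1;0 0 0.005 0 0 0 -1;0 0 0.006 0 0 0 -1;0 0 0.006 0 0 0 -1", "squeeze": 60}}

```text
clock: 10.3
eef_pos: [0.4669, -0.1319, 0.1195]
tcp_rot: [-3.141, 0.004, -0.117]
wrist_force: [-6.5, 0.6, 1.8]
finger_gap: 0.109
grip_force: 59.9
```

To row units: 0.002 m / 0.5 = 0.004, 0.0015 m / 0.5 = 0.003.

Call:
{"api": "jog_arm", "payload": {"commands": "0 0 0.001 0 0 0 -1;0 0 0.002 0 0 0 -1;0 0 0.003 0 0 0 -1;0 0 0.004 0 0 0 -1;0 0 0.004 0 0 0 -1"}}

```text
clock: 10.72
eef_pos: [0.4665, -0.132, 0.1172]
tcp_rot: [-3.142, 0.004, -0.117]
wrist_force: [-5.8, 0.4, 0.9]
finger_gap: 0.105
grip_force: 59.9
```

To row units: 0.002 m / 0.5 = 0.004, -0.0015 m / 0.5 = -0.003.

Call:
{"api": "jog_arm", "payload": {"commands": "-0.002 0 0 0 0 0 -1;-0.003 0 0.001 0 0 0 -1;-0.003 0 0.002 0 0 0 -1;-0.003 0 0.003 0 0 0 -1;-0.003 0 0.004 0 0 0 -1;-0.003 0 0.004 0 0 0 -1"}}

```text
clock: 11.22
eef_pos: [0.4663, -0.1319, 0.1158]
tcp_rot: [3.142, 0.002, -0.117]
wrist_force: [-5.2, 0.8, -0.2]
finger_gap: 0.103
grip_force: 59.9
```

To row units: 0.002 m / 0.5 = 0.004, 0.0015 m / 0.5 = 0.003.

Call:
{"api": "jog_arm", "payload": {"commands": "0 0 0.001 0 0 0 -1;0 0 0.002 0 0 0 -1;0 0 0.003 0 0 0 -1;0 0 0.004 0 0 0 -1;0 0 0.004 0 0 0 -1"}}

```text
clock: 11.63
eef_pos: [0.4663, -0.1319, 0.1137]
tcp_rot: [-3.142, 0.002, -0.117]
wrist_force: [-4.8, 0.9, -0.5]
finger_gap: 0.11
grip_force: 59.9
```

To row units: 0.003 m / 0.5 = 0.006, 0.002 m / 0.5 = 0.004.

Call:
{"api": "jog_arm", "payload": {"commands": "-0.002 0 0.001 0 0 0 -1;-0.002 0 0.002 0 0 0 -1;-0.002 0 0.003 0 0 0 -1;-0.002 0 0.004 0 0 0 -1;-0.002 0 0.005 0 0 0 -1;-0.002 0 0.006 0 0 0 -1;-0.002 0 0.006 0 0 0 -1"}}

```text
clock: 12.22
eef_pos: [0.4661, -0.1319, 0.1108]
tcp_rot: [-3.142, -0.0, -0.117]
wrist_force: [-2.7, -0.4, -3.9]
finger_gap: 0.106
grip_force: 59.9
```

To row units: 0.002 m / 0.5 = 0.004, 0.0015 m / 0.5 = 0.003.

Call:
{"api": "jog_arm", "payload": {"commands": "0 0 0.001 0 0 0 -1;0 0 0.002 0 0 0 -1;0 0 0.003 0 0 0 -1;0 0 0.004 0 0 0 -1;0 0 0.004 0 0 0 -1"}}

```text
clock: 12.63
eef_pos: [0.4661, -0.1318, 0.1089]
tcp_rot: [-3.141, -0.0, -0.117]
wrist_force: [-2.3, 0.6, -2.8]
finger_gap: 0.107
grip_force: 59.9
```

To row units: 0.002 m / 0.5 = 0.004, 0.0015 m / 0.5 = 0.003.

Call:
{"api": "jog_arm", "payload": {"commands": "0 0 0.001 0 0 0 -1;0 0 0.002 0 0 0 -1;0 0 0.003 0 0 0 -1;0 0 0.004 0 0 0 -1;0 0 0.004 0 0 0 -1"}}

```text
clock: 13.05
eef_pos: [0.4661, -0.132, 0.1071]
tcp_rot: [3.142, -0.0, -0.117]
wrist_force: [-2.3, -0.5, -1.7]
finger_gap: 0.11
grip_force: 59.9
```

The vertical force turned negative, so the bow is pulling the clip home. Go on gently to seating.

To row units: 0.0025 m / 0.5 = 0.005, 0.002 m / 0.5 = 0.004.

Call:
{"api": "jog_arm", "payload": {"commands": "0 0 0.001 0 0 0 -1;0 0 0.002 0 0 0 -1;0 0 0.003 0 0 0 -1;0 0 0.004 0 0 0 -1;0 0 0.005 0 0 0 -1;0 0 0.005 0 0 0 -1"}}

```text
clock: 13.55
eef_pos: [0.4667, -0.1319, 0.1047]
tcp_rot: [-3.142, -0.001, -0.117]
wrist_force: [-0.5, -0.8, -1.0]
finger_gap: 0.112
grip_force: 59.9
```

Call:
{"api": "jog_arm", "payload": {"commands": "0 0 0.001 0 0 0 -1;0 0 0.002 0 0 0 -1;0 0 0.003 0 0 0 -1;0 0 0.003 0 0 0 -1;0 0 0.003 0 0 0 -1"}}

```text
clock: 13.97
eef_pos: [0.4666, -0.1319, 0.1034]
tcp_rot: [3.142, -0.001, -0.117]
wrist_force: [0.1, 0.6, -0.5]
finger_gap: 0.11
grip_force: 59.9
```

```bash
python3 - <<'E'
from h import *
S=[snap('side') for _ in range(4)]; W=np.nanmedian([cloud(s) for s in S],0)
for r in range(156,182,1): print(r,[(c,*(W[r,c]*1e3).round().astype(int).tolist()) for c in range(243,262) if W[r,c,1]<-.095])
s=state(); print(s['eef_pos'],s['wrist_force'])
E
```

```text
156 [(243, 453, -220, 182), (244, 455, -218, 181), (245, 457, -220, 182), (246, 459, -218, 181), (247, 461, -218, 181), (248, 463, -219, 181), (249, 465, -219, 181), (250, 467, -220, 182), (251, 469, -221, 182), (252, 471, -221, 182), (253, 473, -222, 183), (254, 475, -220, 182), (255, 477, -222, 183), (256, 479, -221, 183), (257, 481, -222, 183), (258, 483, -222, 183), (259, 485, -222, 183), (260, 487, -222, 183), (261, 489, -223, 184)]
157 [(243, 453, -219, 179), (244, 455, -218, 178), (245, 457, -218, 179), (246, 459, -220, 180), (247, 461, -219, 179), (248, 463, -219, 179), (249, 465, -219, 179), (250, 467, -219, 179), (251, 469, -221, 180), (252, 471, -221, 180), (253, 473, -220, 180), (254, 475, -220, 180), (255, 477, -220, 180), (256, 479, -220, 179), (257, 481, -222, 181), (258, 483, -224, 182), (259, 485, -222, 181), (260, 487, -223, 181), (261, 489, -223, 181)]
158 [(243, 453, -219, 176), (244, 455, -218, 176), (245, 457, -219, 176), (246, 459, -220, 177), (247, 461, -219, 176), (248, 463, -220, 177), (249, 465, -221, 178), (250, 467, -220, 177), (251, 469, -220, 177), (252
[... 5304 characters left out ...]
 72), (250, 463, -151, 84), (251, 465, -152, 84), (252, 467, -151, 84), (253, 470, -152, 84), (254, 472, -152, 85), (255, 474, -153, 85), (256, 476, -151, 83)]
177 [(247, 455, -133, 68), (248, 457, -134, 69), (251, 465, -152, 82), (252, 467, -152, 82), (253, 470, -152, 82), (254, 472, -152, 82), (255, 474, -150, 80)]
178 [(246, 452, -133, 65), (247, 455, -134, 66), (248, 457, -134, 66), (253, 469, -136, 67), (254, 471, -135, 67)]
179 [(246, 452, -132, 62), (247, 455, -134, 63), (253, 469, -136, 65), (254, 471, -135, 64)]
180 [(253, 469, -134, 60), (254, 471, -135, 61)]
181 [(253, 469, -136, 58), (254, 471, -136, 59)]
[ 0.46623875 -0.13194133  0.10324523] [-0.14337303  0.14505032 -0.77424552]
```

The leg shows below the axle down to z≈58 mm (home is 57.5), and the bow is closed round the side. A few more half-millimetres will make light contact.

To row units: 0.0006 m / 0.5 = 0.0012, 0.0003 m / 0.5 = 0.0006.

Call:
{"api": "jog_arm", "payload": {"commands": "0 0 0.0006 0 0 0 -1;0 0 0.0012 0 0 0 -1;0 0 0.0012 0 0 0 -1;0 0 0.0012 0 0 0 -1"}}

```text
clock: 14.5
eef_pos: [0.4661, -0.1319, 0.1025]
tcp_rot: [3.142, -0.0, -0.117]
wrist_force: [0.0, -1.2, -1.1]
finger_gap: 0.109
grip_force: 59.9
```

To row units: 0.0006 m / 0.5 = 0.0012, 0.0003 m / 0.5 = 0.0006.

Call:
{"api": "jog_arm", "payload": {"commands": "0 0 0.0006 0 0 0 -1;0 0 0.0012 0 0 0 -1;0 0 0.0012 0 0 0 -1;0 0 0.0012 0 0 0 -1"}}

```text
clock: 14.83
eef_pos: [0.4661, -0.1319, 0.102]
tcp_rot: [3.142, -0.0, -0.117]
wrist_force: [0.1, -1.3, -0.3]
finger_gap: 0.109
grip_force: 59.9
```

To row units: 0.0006 m / 0.5 = 0.0012, 0.0003 m / 0.5 = 0.0006.

Call:
{"api": "jog_arm", "payload": {"commands": "0 0 0.0006 0 0 0 -1;0 0 0.0012 0 0 0 -1;0 0 0.0012 0 0 0 -1;0 0 0.0012 0 0 0 -1"}}

```text
clock: 15.17
eef_pos: [0.4661, -0.1319, 0.1014]
tcp_rot: [3.142, -0.0, -0.117]
wrist_force: [-0.5, -0.8, 0.1]
finger_gap: 0.106
grip_force: 59.9
```

To row units: 0.0006 m / 0.5 = 0.0012, 0.0003 m / 0.5 = 0.0006.

Call:
{"api": "jog_arm", "payload": {"commands": "0 0 0.0006 0 0 0 -1;0 0 0.0012 0 0 0 -1;0 0 0.0012 0 0 0 -1;0 0 0.0012 0 0 0 -1"}}

```text
clock: 15.5
eef_pos: [0.4662, -0.1319, 0.1011]
tcp_rot: [3.141, -0.0, -0.117]
wrist_force: [-1.6, 0.7, 4.6]
finger_gap: 0.109
grip_force: 59.9
```

To row units: 0.0006 m / 0.5 = 0.0012, 0.0003 m / 0.5 = 0.0006.

Call:
{"api": "jog_arm", "payload": {"commands": "0 0 0.0006 0 0 0 -1;0 0 0.0012 0 0 0 -1;0 0 0.0012 0 0 0 -1;0 0 0.0012 0 0 0 -1"}}

```text
clock: 15.83
eef_pos: [0.4663, -0.132, 0.1009]
tcp_rot: [3.141, -0.001, -0.117]
wrist_force: [-1.3, 0.9, 8.7]
finger_gap: 0.111
grip_force: 59.9
```

The coil has met the crown (8.7 N). Back off 1 mm to relieve the load, then open and retreat.

To row units: -0.001 m / 0.5 = -0.002, -0.0005 m / 0.5 = -0.001.

Call:
{"api": "jog_arm", "payload": {"commands": "0 0 -0.001 0 0 0 -1;0 0 -0.002 0 0 0 -1;0 0 -0.002 0 0 0 -1;0 0 -0.002 0 0 0 -0.5;0 0 -0.002 0 0 0 -0.4;0 0 -0.002 0 0 0 -0.4;0 0 -0.002 0 0 0 -0.4;0 0 -0.002 0 0 0 -0.4"}}

```text
clock: 16.5
eef_pos: [0.4659, -0.1318, 0.1009]
tcp_rot: [-3.142, 0.0, -0.117]
wrist_force: [-0.3, -0.3, -0.4]
finger_gap: 0.291
grip_force: 0.0
```

To row units: -0.15 m / 0.5 = -0.3, -0.13 m / 0.5 = -0.26.

Call:
{"api": "jog_arm", "payload": {"commands": "0 0 -0.006 0 0 0 -0.4;0 0 -0.02 0 0 0 -0.4;0 0 -0.05 0 0 0 -0.4;0 0 -0.09 0 0 0 -0.4;0 0 -0.14 0 0 0 -0.4;0 0 -0.2 0 0 0 -0.4;0 0 -0.26 0 0 0 -0.4;0 0 -0.3 0 0 0 -0.4;0 0 -0.3 0 0 0 -0.4"}}

```text
clock: 17.25
eef_pos: [0.4689, -0.1323, 0.2566]
tcp_rot: [3.14, -0.01, -0.117]
wrist_force: [0.8, -0.1, -0.9]
finger_gap: 0.297
grip_force: 0.0
```

```bash
python3 - <<'E'
from h import *
S=[snap('side') for _ in range(4)]; W=np.nanmedian([cloud(s) for s in S],0)
m=(W[...,0]>.44)&(W[...,0]<.5)&(W[...,1]<-.126)&(W[...,1]>-.143)
v,u=np.mgrid[0:384,0:512]
k=m&(W[...,2]>.0995); print('above crown',np.nanmax(W[k][:,2]),W[k].mean(0))
for r in range(172,184): print(r,[(c,*(W[r,c]*1e3).round().astype(int).tolist()) for c in range(243,258) if W[r,c,1]<-.125 and W[r,c,1]>-.143])
s=state(); print(s['clock'],s['wrist_force'],s['eef_pos'])
a=np.mean([x['img'] for x in S],0)[135:205,220:290,::-1]
a=np.clip(a*1.6,0,255).astype(np.uint8); cv2.imwrite('pics/end.png',cv2.resize(a,(560,560),interpolation=cv2.INTER_CUBIC))
E
```

```text
above crown 0.44465269221315484 [ 0.47411181 -0.13561654  0.25810033]
172 [(248, 458, -134, 83)]
173 [(248, 457, -132, 79)]
174 []
175 []
176 []
177 [(249, 459, -131, 67), (250, 462, -133, 68), (256, 476, -134, 69)]
178 [(249, 459, -133, 65), (250, 462, -134, 66), (255, 473, -136, 67), (256, 476, -135, 67)]
179 [(248, 457, -132, 62), (249, 459, -134, 63), (250, 462, -134, 63), (255, 473, -136, 65), (256, 476, -136, 64)]
180 [(248, 457, -131, 58), (249, 459, -134, 61), (255, 473, -136, 61), (256, 476, -135, 61)]
181 [(255, 473, -136, 59), (256, 476, -135, 58)]
182 [(256, 476, -137, 57)]
183 []
17.45 [ 0.42757318  0.09773223 -0.33283989] [ 0.46523261 -0.13171837  0.25036661]
```

View pics/end.png

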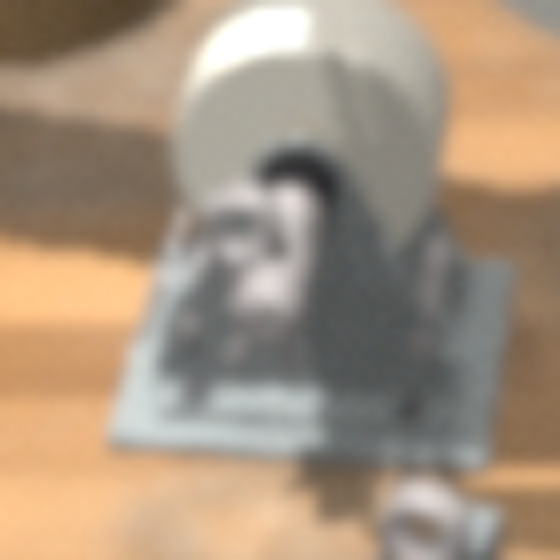

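The clip sits on the axle with its coil at crop (240,210), leg through and below, and it leans a few degrees within the hole slack. Check the coil height and the rack area.

```bash
python3 - <<'E'
from h import *
S=[snap('side') for _ in range(4)]; W=np.nanmedian([cloud(s) for s in S],0)
for r in range(156,173): print(r,[(c,*(W[r,c]*1e3).round().astype(int).tolist()) for c in range(240,262) if -.144<W[r,c,1]<-.124])
E
```

```text
156 []
157 []
158 [(248, 459, -130, 119), (249, 461, -129, 118), (250, 463, -129, 118)]
159 [(246, 454, -128, 115), (247, 456, -130, 116), (248, 459, -132, 118), (249, 461, -132, 117), (250, 463, -132, 118), (251, 465, -133, 118), (252, 468, -130, 116)]
160 [(246, 454, -134, 116), (247, 456, -136, 117), (248, 459, -135, 117), (249, 461, -138, 119), (250, 463, -136, 117), (251, 465, -136, 117), (252, 468, -134, 116), (253, 470, -131, 114)]
161 [(245, 452, -133, 113), (246, 454, -135, 114), (247, 456, -138, 116), (248, 459, -136, 115), (249, 461, -137, 115), (250, 463, -137, 116), (251, 465, -137, 116), (252, 468, -136, 115), (253, 470, -136, 115), (254, 472, -131, 112)]
162 [(245, 452, -135, 112), (246, 454, -136, 112), (252, 468, -137, 113), (253, 470, -136, 112), (254, 472, -133, 110)]
163 [(245, 452, -136, 109), (246, 454, -134, 108), (252, 468, -138, 111), (253, 470, -138, 111), (254, 472, -136, 110)]
164 [(245, 451, -135, 106), (246, 454, -133, 105), (247, 456, -130, 102), (253, 470, -138, 108), (254, 472, -138, 108)]
165 [(245, 451, -135, 104), (246, 454, -134, 103), (247, 456, 
[... 838 characters left out ...]
250, 463, -136, 96), (251, 465, -136, 96), (252, 467, -136, 96), (253, 470, -138, 97), (254, 472, -138, 97), (255, 474, -136, 96), (256, 476, -135, 95), (257, 479, -133, 93), (258, 481, -129, 91)]
169 [(248, 458, -134, 91), (249, 460, -134, 92), (250, 463, -137, 94), (251, 465, -140, 95), (252, 467, -136, 93), (253, 469, -136, 93), (254, 472, -143, 97), (255, 474, -141, 96), (256, 476, -139, 95), (257, 479, -137, 93), (258, 481, -130, 89)]
170 [(248, 458, -133, 88), (249, 460, -131, 87), (250, 463, -140, 93), (255, 474, -143, 95), (256, 476, -141, 94), (257, 479, -138, 92), (258, 481, -131, 87)]
171 [(248, 458, -135, 86), (249, 460, -133, 85), (257, 479, -142, 91)]
172 [(248, 458, -133, 83)]
```

```bash
python3 -c "
from h import *
print(close_job())"
```

```text
the job is handed in; nothing more can be done
None
```

The smaller clip is through the axle's cross hole with its bow sprung over and its coil down on the axle, leaning about 8° (it rocked over in the hole's slack when released). It has been released and the job handed in at about 17.7 s; the highest contact force read was about 9 N, and the arm never touched the larger clip, carton or battery pack.

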